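# Trip-test an outlet of the bench socket strip

### The arm

A 6-joint arm with a two-finger parallel gripper is mounted at the origin on the work surface. World frame = base frame: x ahead of the robot, y to its left, z up, the work surface at z = 0. Lengths are in m, angles in rad, forces in N, time in s.
With the tool pointing down it reaches from about 0.225 to 0.875 m from the base axis. Payload 3.4 kg.
Tool frame: the origin (TCP) lies at the very end of the fingers, on their centre line; the grasp point (between the pads) lies 19 mm behind it; z points along the fingers, y is the direction in which the jaws open and shut (so a half turn about z gives the same grasp; the last joint's range is limited). The gripper opens to 85 mm and grips with 20 to 120 N. Pads are 22 mm wide; open, the fingers measure 114 mm over their backs; the gripper's body (76 mm by 85 mm) begins 54 mm behind the grasp point. The pads swing forward as they close: fully open they stand 13 mm farther back than shut.
Start: joints at [-1.257, 0.276, 1.505, -0, 1.361, -0.121], TCP at [0.242, -0.522, 0.231] pointing down, gripper open.
Joint ranges: [-2.89, 2.89], [-0.75, 2.08], [0.22, 2.7], [-1.18, 4.32], [0.11, 2.71], [-2.7, 2.7]. Speed limits (rad/s): [2.57, 2.57, 3.14, 3.14, 3.14, 3.14].

### API

Orientations are given as a unit quaternion [w, x, y, z].
In Python, from rig import manip, eyes gives the robot as it stands. The module is installed in compiled form; this text tells all that it offers.
- The arm moves only by the tool servo_tool, never from a script. Its argument "deltas" is one flat list of numbers, 6 for each row, row after row: the shift along the tool's x, y, z in cm, then the turn, a rotation vector about the tool's x, y, z in degrees. A call has 1 to 20 rows; each row shifts and turns the pose as measured when the row begins, along the tool's axes as they then stand; what a row does not reach is not made up. A row lasts 1/10 s, in which the tool goes at most 50 mm and 8.59 degrees, less where a joint would pass 70% of its speed; a pose out of reach is approached as far as the arm can. A call with a gripper value outside its range is refused whole. "jaw" is the finger opening in cm, from 0 to 8.54, set as the call begins (left out, the last holds). The fingers move at their own pace and stop on an object; "grip_force" is the grip in N (left out, the last holds). Time passes only in rows, so rows that do not move let the fingers close. It gives the time, the measured TCP pose, the force and the opening at its end, in the units of the state.
- manip.get_state(): the state, without advancing time (a new reading comes with each control period).
- eyes.get_image(name): name is "scene" or "side" or "wrist"; returns (picture, depth): 384x512x3 uint8, red, green, blue; 384x512 float32, m along the optical axis (not along the pixel's ray), 0 where there is no reading.
- eyes.get_calibration(name): a dict with "camera_matrix" (3x3 intrinsics, pixels), "rvec" (rotation vector, rad) and "tvec" (3), from world to camera coordinates, as OpenCV has them. Camera axes: x right, y down, z forward; pixel columns grow to the right and rows downward; lengths in m; the calibration is good to about 2 mm. A picture is of the moment at which its call begins: read the wrist's pose just before it. get_calibration takes no time and is no camera call; for the wrist camera it gives the pose at the moment of the call.
- manip.sign_off(): hands the job in, once; it reports no verdict.
The state is a dict: "clock": time; "qpos": joint angles; "qd": joint speeds; "effort": joint torques, N m; "position": TCP position; "ee_rot": TCP orientation; "contact_force": force on the tool from outside, world axes, zero at the start; "moment": the same for the moment, N m; "width": finger opening in m.
Only numpy, scipy, OpenCV 4.12 (cv2) and the standard library are available. Lean on these libraries where they do the work, as an engineer would, in place of code of your own. Each camera call takes 0.05 s, during which the arm holds its last target.

### The job

A plug-in socket tester (grey block with three lamps and one round button) sits in one outlet of the switched strip; all the strip's rockers are off. Working only by pressing with the fingertips, switch on the wide master rocker first, then the rocker of the tester's outlet, and then press the tester's round button fully in for a moment and let it out again. Leave both rockers on and the other outlets off, do not lift or pull out the tester or the other plugs, disturb nothing else on the bench, and finish clear of everything.

Things in the scene. Friction and masses are not known exactly. Their poses are not given: they have to be found in the camera images.
- strip: switched socket strip screwed flat to the bench, 116 mm across (its x, away from the robot), 372 mm long (its y, to the robot's left), 42 mm high; flat face. Origin: centre of the underside; turned up to 17 degrees. Near row, x = -30 mm: wide master rocker at y = +152, outlet rockers at y = +90, +18, -54, -126 mm. Far row, x = +24 mm: the four outlets, at the same y as their rockers.
- master (a joint): master rocker, black, 32 mm long across the strip, 26 mm wide, a flat V tipping about its middle: one half lies level 3.5 mm over the strip's face, the other stands up, its end 9 mm over it. 0 = off (near half up), 0.36 rad = on (near half down). A spring snaps it over at 0.18 (end 6 mm over the face) and holds it either way: press the near end down 3 to 4 mm, 6 to 7 N.
- master_on (a point): point on top of the master rocker's near (ON, bar-marked; the OFF half has a ring) half, 2 mm from its end: press here to switch on. About 13 mm nearer the robot than its middle. Moves with the rocker: 8.4 mm over the strip's face when off, 3.5 mm when on.
- rocker1 (a joint): rocker of the outlet next to the master (leftmost outlet, outlet 1): 30 mm long across the strip, 14 mm wide, black, same V shape and movement as the master; 0 = off, 0.36 = on; takes 5 to 6 N at the end of its standing half. Each outlet is switched by the rocker straight in front of it (54 mm nearer the robot)
- rocker1_on (a point): point on top of the near (ON) half of rocker 1, 2 mm from its end, 12 mm nearer the robot than its middle: press here to switch on. 8 mm over the strip's face when off, 3.5 mm when on.
- outlet1 (a point): centre of outlet 1 (a three-pin outlet) on the strip's face, 42 mm over the bench. It does not move on the strip.
- rocker2 (a joint): rocker of the second outlet from the left (outlet 2): 30 mm long across the strip, 14 mm wide, black, same V shape and movement as the master; 0 = off, 0.36 = on; takes 5 to 6 N at the end of its standing half. Each outlet is switched by the rocker straight in front of it (54 mm nearer the robot)
- rocker2_on (a point): point on top of the near (ON) half of rocker 2, 2 mm from its end, 12 mm nearer the robot than its middle: press here to switch on. 8 mm over the strip's face when off, 3.5 mm when on.
- outlet2 (a point): centre of outlet 2 (a three-pin outlet) on the strip's face, 42 mm over the bench. It does not move on the strip.
- rocker3 (a joint): rocker of the third outlet from the left (outlet 3): 30 mm long across the strip, 14 mm wide, black, same V shape and movement as the master; 0 = off, 0.36 = on; takes 5 to 6 N at the end of its standing half. Each outlet is switched by the rocker straight in front of it (54 mm nearer the robot)
- rocker3_on (a point): point on top of the near (ON) half of rocker 3, 2 mm from its end, 12 mm nearer the robot than its middle: press here to switch on. 8 mm over the strip's face when off, 3.5 mm when on.
- outlet3 (a point): centre of outlet 3 (a three-pin outlet) on the strip's face, 42 mm over the bench. It does not move on the strip.
- rocker4 (a joint): rocker of the rightmost outlet (outlet 4): 30 mm long across the strip, 14 mm wide, black, same V shape and movement as the master; 0 = off, 0.36 = on; takes 5 to 6 N at the end of its standing half. Each outlet is switched by the rocker straight in front of it (54 mm nearer the robot)
- rocker4_on (a point): point on top of the near (ON) half of rocker 4, 2 mm from its end, 12 mm nearer the robot than its middle: press here to switch on. 8 mm over the strip's face when off, 3.5 mm when on.
- outlet4 (a point): centre of outlet 4 (a three-pin outlet) on the strip's face, 42 mm over the bench. It does not move on the strip.
- tester: plug-in socket tester, loose, seated by three 16 mm pins in one of the outlets (any of the first three from the left, at the centre of that outlet): grey block 60 mm (x) by 54 mm (y) by 30 mm high, about 90 g, with a white face on top, three small lamps in the far half and one round black button in the near half. Origin: centre of its underside, level with the strip's face; axes parallel to the strip's.
- test_button (a joint): the tester's round push button, 16 mm across, 11 mm nearer the robot than the tester's centre, standing 7 mm over the tester's top. 0 = released, 0.004 m = fully in (still 3 mm proud of the tester's top); a spring pushes it out with 1 N at the start of its travel and 4.2 N at the bottom.
- test_button_top (a point): centre of the top of the test button (moves with it); 37 mm over the strip's face when released.
- charger: bystander: white plug-in charger, 50 x 46 x 34 mm block with two small ports in its top, seated in another outlet by its pins, loose, 60 g. Origin: centre of its underside on the strip's face.
- adaptor: bystander: black travel adaptor, 52 x 50 mm foot with a round drum 45 mm across, 38 mm high in all, seated in another outlet by its pins, loose, 70 g. Origin: centre of its underside on the strip's face.
- multimeter: bystander: black and grey handheld multimeter lying on its back beyond the strip, towards the robot's left, 88 x 180 x 49 mm, long side roughly along y, 380 g. Origin: centre of its underside.
- screwdriver: bystander: screwdriver with a black handle, 180 mm long, lying roughly along y beyond the strip, right of the multimeter, handle 26 mm thick. Origin: on the bench, under the middle of its length.

How it is judged:
By the outcome, as a careful person would: the job done as asked, in the order asked, and still so for the second after the job is handed in, with the robot touching nothing.
It also fails if it takes over 43 s, if anything falls off the work surface, if the arm or the gripper's body presses on something with over 40 N, if the wrist force passes 120 N, or if a joint passes its speed limit or range.

## Working session

There is one attempt and no reset: what is moved stays moved. The work goes in short steps, Python scripts to look and compute and a tool call to move; the robot and the scene stay as the last step left them, time stands still between calls to the robot, and variables do not carry over. Pictures are saved under pics/ and viewed, and the job is handed in when it is done.

Besides the shell and the picture viewer there is one more tool, called after "Request:" as name(argument=value, ...), one argument or row to a line, values as JSON. servo_tool: Moves the arm, as the interface text tells. Its arguments: {"type":"object","properties":{"deltas":{"type":"array","items":{"type":"number"}},"jaw":{"type":"number"},"grip_force":{"type":"number"}},"required":["deltas"]}

```bash
mkdir -p pics; python3 - <<'E'
from rig import manip, eyes
import cv2,numpy as np
s=manip.get_state(); print(s)
for n in ["scene","side"]:
    im,d=eyes.get_image(n); c=eyes.get_calibration(n)
    np.savez(f"{n}.npz",im=im,d=d,K=c["camera_matrix"],r=c["rvec"],t=c["tvec"])
    cv2.imwrite(f"pics/{n}0.png",cv2.resize(im[:,:,::-1],(800,600),interpolation=cv2.INTER_CUBIC))
    R=cv2.Rodrigues(np.array(c["rvec"]))[0]; print(n,-R.T@np.array(c["tvec"]).ravel(),R[2])
E
```

```text
{'clock': 0.0, 'qpos': array([-1.25698122e+00,  2.76568234e-01,  1.50615482e+00,  2.61936652e-05,
        1.36066629e+00, -1.21018121e-01]), 'qd': array([ 1.45937833e-03, -5.56560284e-05,  4.95394968e-04,  1.20574876e-03,
        9.56988624e-04, -1.28939323e-03]), 'effort': array([-1.62741389e-04, -4.16772079e+01, -2.45806646e+01,  2.68786346e-05,
        1.11362411e-02, -1.69828337e-05]), 'position': array([ 0.24205374, -0.5209866 ,  0.23044631]), 'ee_rot': array([-8.95406281e-04,  9.76458161e-01,  2.15705014e-01, -7.37181571e-05]), 'contact_force': array([-0.08453038, -0.26687012,  0.49753268]), 'moment': array([0.00158463, 0.01206212, 0.0222599 ]), 'width': 0.08526282670884164}
scene [1.01746636 0.14479401 0.57634397] [-0.61932991 -0.16878054 -0.7667748 ]
side [0.56881027 0.64684851 0.65946777] [ 0.05310415 -0.72116    -0.6907302 ]
```

View pics/scene0.png

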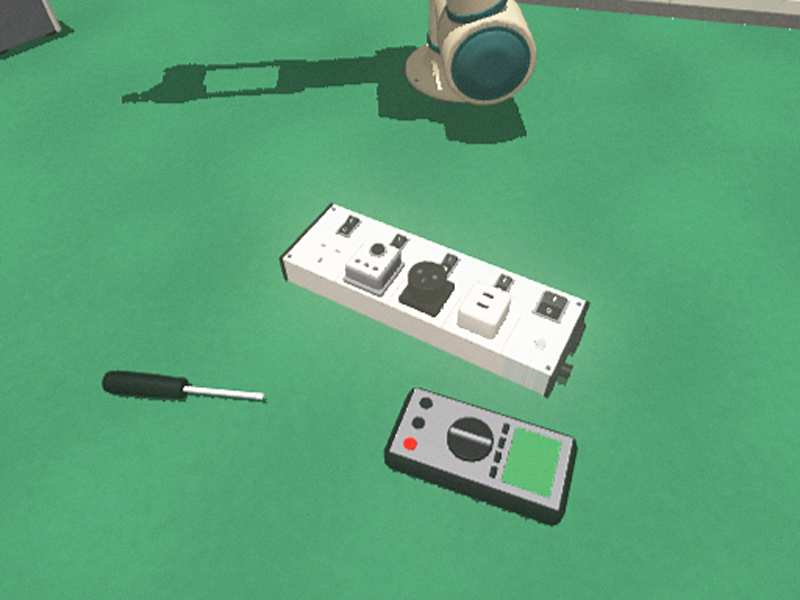

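View pics/side0.png

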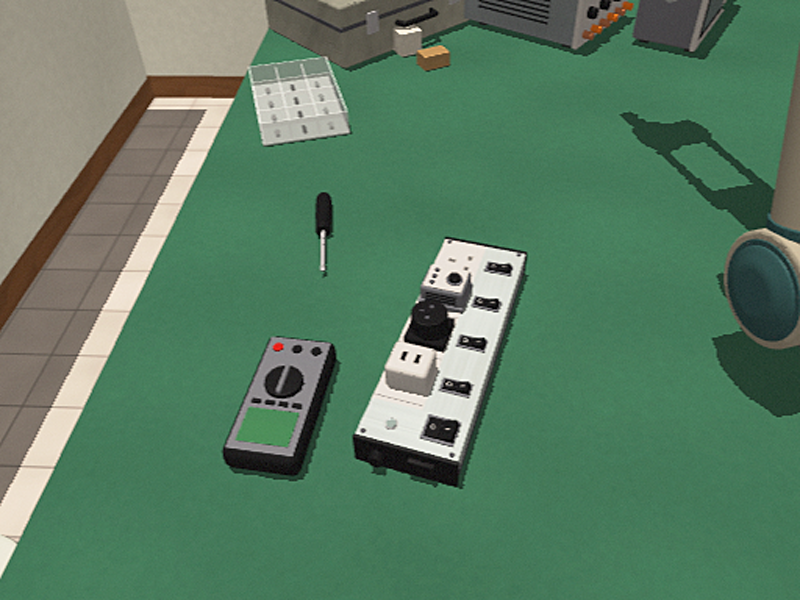

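The tester is in outlet 3: charger in 1, adaptor in 2, outlet 4 empty. In the side view, the tester's button is at about (454,278) and rocker 3 at (486,303). The master is at (440,429). Next I'll measure the strip pose from both views.

```bash
cat > h.py <<'E'
import numpy as np,cv2
def load(n):
    z=np.load(n+".npz"); R=cv2.Rodrigues(z["r"])[0]; return z["im"],z["d"],z["K"],R,z["t"].ravel()
def cloud(d,K,R,t):
    v,u=np.mgrid[:d.shape[0],:d.shape[1]]
    c=np.stack([(u-K[0,2])/K[0,0]*d,(v-K[1,2])/K[1,1]*d,d],-1); return (c-t)@R
def ray(px,z,K,R,t):
    o=-R.T@t; dd=np.array([(px[0]-K[0,2])/K[0,0],(px[1]-K[1,2])/K[1,1],1])@R
    return o+dd*(z-o[2])/dd[2]
E
python3 - <<'E'
from h import *
for n in ["scene","side"]:
    im,d,K,R,t=load(n); P=cloud(d,K,R,t)
    reg=(d>0)&(P[...,0]>.25)&(P[...,0]<.75)&(abs(P[...,1])<.4)
    face=reg&(abs(P[...,2]-.042)<.005)
    m=face.astype(np.uint8)
    nn,lab,st,_=cv2.connectedComponentsWithStats(m); k=1+np.argmax(st[1:,4]); m=(lab==k)
    q=P[m]; print(n,"face z med",np.median(q[:,2]),len(q))
    r=cv2.minAreaRect((q[:,:2]*1000).astype(np.float32)); print(" rect",r)
    # dark blobs on face -> plane z=.046
    hull=cv2.convexHull(np.argwhere(m)[:,::-1].astype(np.int32)); hm=np.zeros(m.shape,np.uint8); cv2.fillConvexPoly(hm,hull,1)
    dark=((im.max(-1)<75)&(hm>0)).astype(np.uint8)
    nn,lab,st,ce=cv2.connectedComponentsWithStats(dark)
    for i in range(1,nn):
        if st[i,4]>25:
            pz=np.median(P[lab==i][:,2]); print("  blob",ce[i].round(1),st[i,2:].tolist(),"z",pz.round(4),"xy@.046",ray(ce[i],.046,K,R,t)[:2].round(4),"@.079",ray(ce[i],.079,K,R,t)[:2].round(4))
E
```

```text
scene face z med 0.042644317445347905 6369
 rect ((558.5178833007812, 54.62797546386719), (363.20263671875, 120.85631561279297), 74.68289184570312)
  blob [191.7 151.9] [29, 31, 33] z 0.0425 xy@.046 [ 0.5303 -0.1187] @.079 [ 0.5606 -0.1023]
side face z med 0.042936825366551676 5981
 rect ((556.4653930664062, 56.38116455078125), (366.90936279296875, 118.52234649658203), 74.4962158203125)
  blob [310.7 156.5] [52, 11, 72] z 0.0433 xy@.046 [ 0.5089 -0.1115] @.079 [ 0.5121 -0.0707]
  blob [320.  171.2] [16, 7, 68] z 0.0468 xy@.046 [ 0.4907 -0.0629] @.079 [ 0.4949 -0.0247]
  blob [290.5 177.7] [8, 7, 42] z 0.0789 xy@.046 [ 0.5529 -0.0403] @.079 [ 0.5538 -0.0034]
  blob [277.5 204.3] [43, 47, 934] z 0.0649 xy@.046 [0.578  0.0384] @.079 [0.5775 0.0711]
  blob [311.9 193.7] [17, 8, 74] z 0.0472 xy@.046 [0.51   0.0062] @.079 [0.5131 0.0407]
  blob [303.  218.8] [17, 9, 90] z 0.0472 xy@.046 [0.529  0.0754] @.079 [0.5312 0.1061]
  blob [292.9 247.4] [19, 10, 95] z 0.0471 xy@.046 [0.5483 0.1452] @.079 [0.5494 0.1722]
  blob [282.6 274.6] [23, 17, 242] z 0.0472 xy@.046 [0.5656 0.2046] @.079 [0.5657 0.2284]
  blob [259.8 288.8] [69, 22, 347] z 0.0418 xy@.046 [0.6024 0.2341] @.079 [0.6006 0.2563]
```

```bash
python3 - <<'E'
from h import *
im,d,K,R,t=load("scene"); P=cloud(d,K,R,t)
g=im.max(-1); print(g[160,240],im[140:150,220:224].tolist()[0])
hm=np.zeros(g.shape,np.uint8); cv2.fillConvexPoly(hm,np.array([[213,135],[372,196],[350,245],[184,165]],np.int32),1)
dark=((g<110)&(hm>0)).astype(np.uint8)
nn,lab,st,ce=cv2.connectedComponentsWithStats(dark)
for i in range(1,nn):
    if st[i,4]>15: print(ce[i].round(1),st[i,2:].tolist(),np.median(P[lab==i][:,2]).round(4),ray(ce[i],.046,K,R,t)[:2].round(4),ray(ce[i],.079,K,R,t)[:2].round(4))
a=np.deg2rad(-15.6);C=np.array([.5535,.0501])
M=np.array([[np.cos(a),-np.sin(a)],[np.sin(a),np.cos(a)]])
pts=[(-43,152,50.4),(-42,-54,50),(13,-54,79)]+[(sx*58,sy*186,42) for sx in(1,-1) for sy in(1,-1)]
for n in ["scene","side"]:
    im,d,K,R,t=load(n); z=np.load(n+".npz"); big=cv2.resize(im[:,:,::-1],None,fx=4,fy=4,interpolation=cv2.INTER_CUBIC)
    for x,y,h in pts:
        w=np.append(C+M@np.array([x,y])/1000,h/1000); print(w.round(4)) if n=="side" else 0
        p=cv2.projectPoints(w[None],z["r"],z["t"],K,None)[0].ravel()*4+1.5
        cv2.drawMarker(big,tuple(int(v) for v in p),(0,0,255),0,16,1)
    x0,y0=(680,500) if n=="scene" else (850,570)
    cv2.imwrite(f"pics/{n}1.png",big[y0:y0+580,x0:x0+800] if n=="scene" else cv2.resize(big[580:1280,850:1400],(470,600)))
E
```

```text
92 [[255, 255, 254], [237, 239, 234], [112, 115, 106], [80, 89, 74]]
[223.1 144.1] [13, 11, 54] 0.0463 [ 0.4946 -0.0642] [ 0.5271 -0.0511]
[254.9 154.4] [11, 8, 44] 0.047 [0.5083 0.0061] [0.54   0.0148]
[241.4 159. ] [8, 7, 45] 0.0791 [ 0.5266 -0.0164] [ 0.5572 -0.0064]
[273.9 183.4] [38, 40, 838] 0.0685 [0.5733 0.059 ] [0.601  0.0644]
[250.1 173.5] [13, 20, 69] 0.0589 [0.5596 0.0098] [0.5881 0.0182]
[322.2 182.1] [11, 8, 24] 0.0461 [0.5496 0.1452] [0.5787 0.1452]
[351.4 198. ] [17, 11, 100] 0.046 [0.5748 0.2009] [0.6023 0.1974]
[0.553  0.2081 0.0504]
[0.4985 0.0094 0.05  ]
[ 0.5515 -0.0054  0.079 ]
[0.6594 0.2137 0.042 ]
[ 0.5593 -0.1446  0.042 ]
[0.5477 0.2448 0.042 ]
[ 0.4476 -0.1135  0.042 ]
```

View pics/scene1.png

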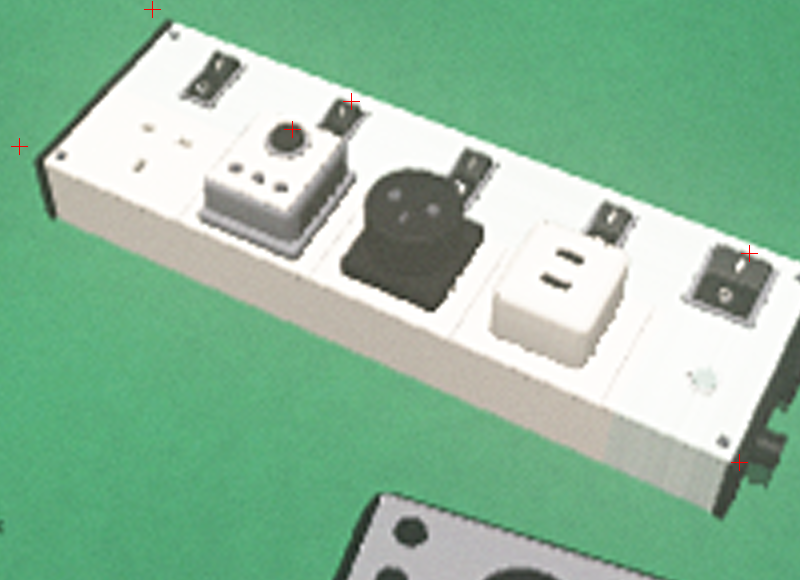

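View pics/side1.png

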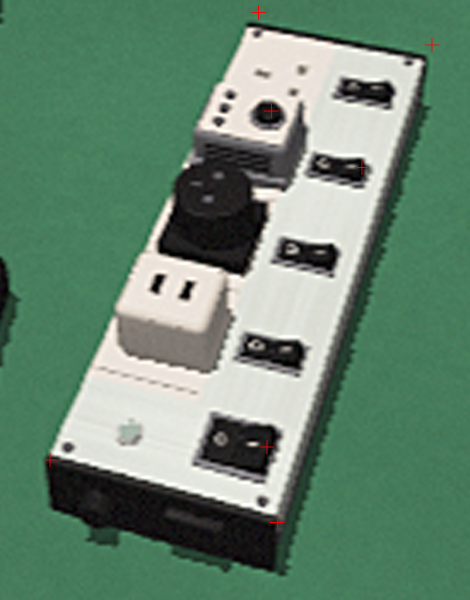

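Strip pose is consistent between views: yaw about -15.6°, rocker spacing 278 mm as specified. First I'll turn the tool to the strip's axes with jaws shut, and travel over at height.

Request:
servo_tool(
  deltas=[0, 0, 0, 0, 0, 8.1, 0, 0, 0, 0, 0, 8.1, 0, 0, 0, 0, 0, 8.1, 0, 0, 0, 0, 0, 8.1, 0, 0, 0, 0, 0, 8.1, 0.6, -4.2, 0, 0, 0, 0, 0.6, -4.2, 0, 0, 0, 0, 0.6, -4.2, 0, 0, 0, 0, 0.6, -4.2, 0, 0, 0, 0, 0.6, -4.2, 0, 0, 0, 0, 0.6, -4.2, 0, 0, 0, 0, 0.6, -4.2, 0, 0, 0, 0, 0.6, -4.2, 0, 0, 0, 0, 0.6, -4.2, 0, 0, 0, 0, 0.6, -4.2, 0, 0, 0, 0, 0.6, -4.2, 0, 0, 0, 0, 0.6, -4.2, 0, 0, 0, 0, 0.6, -4.2, 0, 0, 0, 0, 0.6, -4.2, 0, 0, 0, 0],
  jaw=0,
)

```text
clock: 2.0
position: [0.503, 0.0326, 0.2258]
ee_rot: [-0.004, 0.988, -0.156, -0.004]
contact_force: [0.9, -0.6, -0.3]
width: -0.0
```

```bash
cat >> h.py <<'E'
A=np.deg2rad(-15.6);C=np.array([.555,.0505])
M=np.array([[np.cos(A),-np.sin(A)],[np.sin(A),np.cos(A)]])
def todo(s,lx,ly,z):
    from scipy.spatial.transform import Rotation as Ro
    q=s["ee_rot"]; T=Ro.from_quat([q[1],q[2],q[3],q[0]])
    w=np.append(C+M@np.array([lx,ly])/1000,z); X=T.as_matrix()
    want=np.array([[np.cos(A),np.sin(A),0],[np.sin(A),-np.cos(A),0],[0,0,-1]])
    print("pos",s["position"].round(4),"clk",s["clock"],"F",s["contact_force"].round(2),"w",s["width"])
    print("delta cm",(X.T@(w-s["position"])*100).round(2),"rot deg",np.rad2deg((T.inv()*Ro.from_matrix(want)).as_rotvec()).round(2))
E
python3 - <<'E'
from h import *
from rig import manip
todo(manip.get_state(),-45,152,.10)
E
```

```text
pos [0.503  0.0326 0.2258] clk 2.0 F [ 0.87 -0.63 -0.33] w -2.9410880162320453e-05
delta cm [ -0.61 -18.22  12.72] rot deg [-0.44  0.54 -2.39]
```

Request:
servo_tool(
  deltas=[-0.1, -3.6, 0.6, 0, 0, -2.4, -0.1, -3.6, 0.6, 0, 0, 0, -0.1, -3.6, 0.6, 0, 0, 0, -0.1, -3.6, 0.6, 0, 0, 0, -0.1, -3.6, 0.6, 0, 0, 0, 0, 0, 0, 0, 0, 0],
)

```text
clock: 2.6
position: [0.5493, 0.22, 0.1933]
ee_rot: [-0.005, 0.991, -0.132, -0.005]
contact_force: [-0.6, -0.8, 0.2]
width: 0.0003
```

```bash
python3 - <<'E'
from h import *
from rig import manip,eyes
s=manip.get_state(); todo(s,-45,152,.10)
n="wrist"; c=eyes.get_calibration(n); im,d=eyes.get_image(n)
np.savez("wrist.npz",im=im,d=d,K=c["camera_matrix"],r=c["rvec"],t=c["tvec"])
z=np.load("wrist.npz");im=im[:,:,::-1]
big=cv2.resize(im,(800,600),interpolation=cv2.INTER_CUBIC); f=800/512
for x,y,h in [(-45,152,42),(-43,152,50.4),(-42,-54,50),(13,-54,79),(-30,152,46),(-30,90,46),(58,186,42),(-58,186,42),(-30,18,46)]:
    w=np.append(C+M@np.array([x,y])/1000,h/1000)
    R=cv2.Rodrigues(z["r"])[0]; pc=R@w+z["t"].ravel()
    if pc[2]<.02: continue
    p=cv2.projectPoints(w[None],z["r"],z["t"],z["K"],None)[0].ravel()
    print((x,y),(p*f).round(0))
    if abs(p).max()<2000: cv2.drawMarker(big,tuple(int(v*f) for v in p),(0,0,255),0,14,1)
cv2.imwrite("pics/w1.png",big)
E
```

```text
pos [0.5493 0.22   0.1933] clk 2.6 F [-0.56 -0.82  0.18] w 0.000315876729590838
delta cm [0.71 1.05 9.32] rot deg [-0.47  0.65  0.47]
(-45, 152) [416. 272.]
(-43, 152) [417. 272.]
(-42, -54) [744. 273.]
(13, -54) [805. 184.]
(-30, 152) [417. 250.]
(-30, 90) [515. 251.]
(58, 186) [362. 100.]
(-58, 186) [364. 291.]
(-30, 18) [629. 252.]
```

View pics/w1.png

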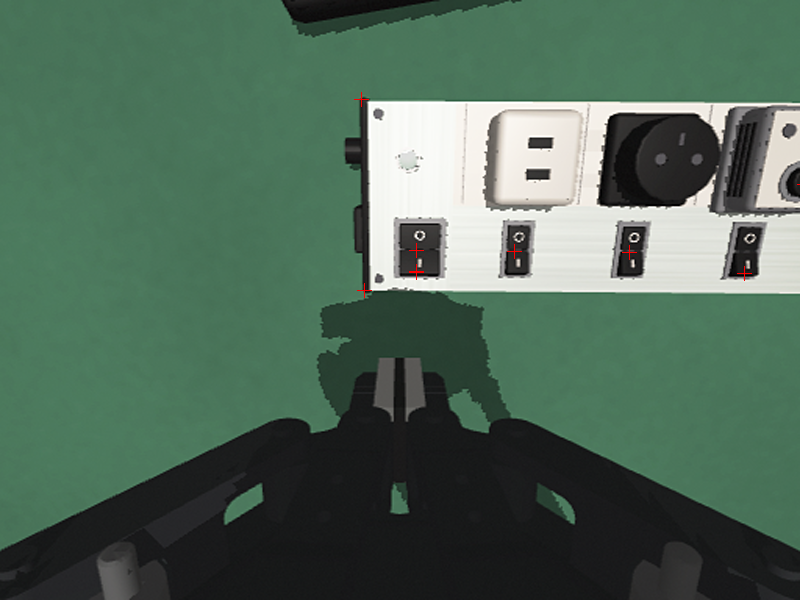

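Model points fall within about 2 mm of the rockers in the wrist view (master at (417,248), rocker 3 at (746,250)). Descending over the master's near end.

Request:
servo_tool(
  deltas=[0.7, 1.1, 3, -0.4, 0.6, 0.4, 0, 0, 3.5, 0, 0, 0, 0, 0, 3.5, 0, 0, 0, 0, 0, 2, 0, 0, 0, 0, 0, 0.5, 0, 0, 0, 0, 0, 0, 0, 0, 0],
)

```text
clock: 3.25
position: [0.5523, 0.1994, 0.0664]
ee_rot: [0.002, 0.991, -0.136, 0.001]
contact_force: [-0.7, -0.5, -0.0]
width: 0.0001
```

```bash
python3 - <<'E'
from h import *
from rig import manip
todo(manip.get_state(),-45,152,.0455)
E
```

```text
pos [0.5523 0.1994 0.0664] clk 3.25 F [-0.75 -0.53 -0.05] w 9.250047875799687e-05
delta cm [-0.24 -0.94  2.08] rot deg [ 0.24 -0.12 -0.08]
```

Request:
servo_tool(
  deltas=[-0.2, -0.9, 0, 0, 0, 0, 0, 0, 0, 0, 0, 0, 0, 0, 0, 0, 0, 0],
)

```text
clock: 3.55
position: [0.555, 0.2089, 0.0698]
ee_rot: [0.001, 0.991, -0.137, 0.003]
contact_force: [0.0, 0.4, 0.5]
width: -0.0003
```

```bash
python3 - <<'E'
from h import *
from rig import manip
todo(manip.get_state(),-45,152,.0455)
E
```

```text
pos [0.555  0.2089 0.0698] clk 3.55 F [0.04 0.4  0.46] w -0.0002980011935154748
delta cm [-0.26  0.06  2.42] rot deg [ 0.1  -0.4  -0.16]
```

Request:
servo_tool(
  deltas=[-0.2, 0.1, 0.6, 0, 0, 0, 0, 0, 0.6, 0, 0, 0, 0, 0, 0.3, 0, 0, 0, 0, 0, 0.2, 0, 0, 0],
)

```text
clock: 3.95
position: [0.5539, 0.2091, 0.0537]
ee_rot: [0.001, 0.991, -0.137, 0.005]
contact_force: [-0.2, 0.2, -0.4]
width: -0.0003
```

```bash
python3 - <<'E'
from h import *
from rig import manip
todo(manip.get_state(),-45,152,.0455)
E
```

```text
pos [0.5539 0.2091 0.0537] clk 3.95 F [-0.24  0.24 -0.44] w -0.0002525383779603273
delta cm [-0.14  0.05  0.81] rot deg [-0.02 -0.63 -0.1 ]
```

Request:
servo_tool(
  deltas=[-0.1, 0, 0.3, 0, 0, 0, 0, 0, 0.25, 0, 0, 0, 0, 0, 0.25, 0, 0, 0],
)

```text
clock: 4.25
position: [0.553, 0.2094, 0.0453]
ee_rot: [0.0, 0.991, -0.137, 0.005]
contact_force: [-1.3, -0.5, 13.3]
width: -0.0001
```

```bash
python3 - <<'E'
from h import *
from rig import manip
todo(manip.get_state(),-45,152,.0455)
E
```

```text
pos [0.553  0.2094 0.0453] clk 4.25 F [-1.32 -0.51 13.33] w -7.286250409762495e-05
delta cm [-0.04  0.05 -0.02] rot deg [-0.03 -0.62 -0.11]
```

The tip reached 45.3 mm with 13 N, so the rocker is at its stop. Lifting, then a look.

Request:
servo_tool(
  deltas=[0, 0, -1, 0, 0, 0, 0, 0, -3, 0, 0, 0, 0, 0, -3, 0, 0, 0, 0, 3, -1, 0, 0, 0, 0, 4.5, 0, 0, 0, 0, 0, 4, 0, 0, 0, 0, 0, 3.5, 0, 0, 0, 0, 0, 1.5, 0, 0, 0, 0, 0, 0, 0, 0, 0, 0],
)

```text
clock: 5.15
position: [0.5082, 0.0464, 0.1318]
ee_rot: [0.001, 0.991, -0.135, 0.008]
contact_force: [0.5, -0.0, 0.3]
width: 0.0003
```

```bash
cat > look.py <<'E'
from h import *
from rig import manip,eyes
import sys
tag=sys.argv[1]
out=[]
for n,(y0,y1,x0,x1) in {"side":(140,320,210,350),"wrist":(0,384,0,512)}.items():
    im,d=eyes.get_image(n); im=im[y0:y1,x0:x1,::-1]
    out.append(cv2.resize(im,None,fx=450/im.shape[0]*(1 if n=="side" else .75),fy=450/im.shape[0]*(1 if n=="side" else .75),interpolation=cv2.INTER_CUBIC))
H=max(o.shape[0] for o in out); out=[cv2.copyMakeBorder(o,0,H-o.shape[0],0,0,cv2.BORDER_CONSTANT) for o in out]
o=np.hstack(out); print(o.shape); cv2.imwrite(f"pics/{tag}.png",o[:, :800])
E
python3 look.py a1; python3 - <<'E'
from h import *
from rig import manip
todo(manip.get_state(),-44,-55,.0455)
E
```

```text
(450, 800, 3)
pos [0.509  0.0481 0.1317] clk 5.25 F [-0.37 -0.47 -0.42] w 3.12778054508695e-05
delta cm [-0.19  4.05  8.61] rot deg [-0.13 -0.98  0.18]
```

View pics/a1.png

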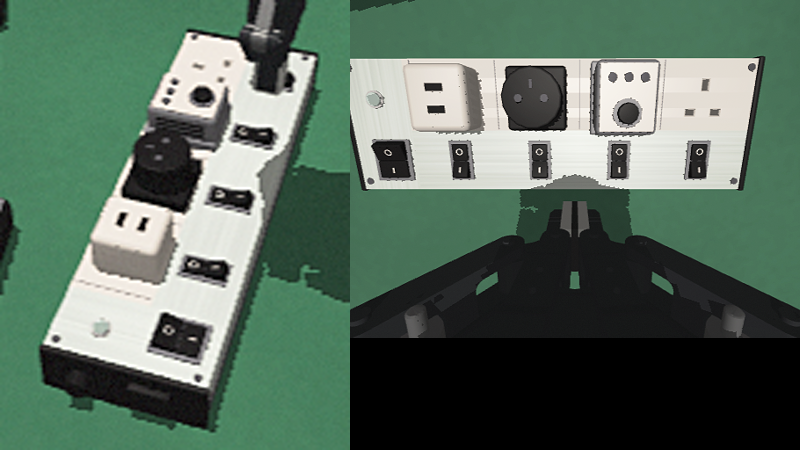

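The master has flipped: its ring half now stands up at (393,150) in the wrist view. The other rockers are unchanged. Now rocker 3.

Request:
servo_tool(
  deltas=[-0.2, 2.7, 2.5, 0, -0.9, 0, 0, 1.0, 2.5, 0, 0, 0, 0, 0, 1.2, 0, 0, 0, 0, 0, 0, 0, 0, 0, 0, 0, 0, 0, 0, 0],
)

```text
clock: 5.75
position: [0.5022, 0.0176, 0.0694]
ee_rot: [-0.003, 0.991, -0.131, 0.004]
contact_force: [0.2, 0.4, -0.0]
width: -0.0001
```

```bash
python3 - <<'E'
from h import *
from rig import manip
todo(manip.get_state(),-45,-55,.0455)
E
```

```text
pos [0.5022 0.0176 0.0694] clk 5.75 F [ 0.2   0.41 -0.02] w -0.00013099590547613595
delta cm [-0.33  0.92  2.38] rot deg [-0.36 -0.38  0.53]
```

Request:
servo_tool(
  deltas=[-0.3, 0.8, 0, 0, -0.3, 0.5, 0, 0, 0.5, 0, 0, 0, 0, 0, 0.5, 0, 0, 0, 0, 0, 0.3, 0, 0, 0],
)

```text
clock: 6.15
position: [0.4995, 0.0116, 0.058]
ee_rot: [-0.003, 0.991, -0.134, 0.004]
contact_force: [0.4, -0.3, 0.3]
width: -0.0003
```

```bash
python3 - <<'E'
from h import *
from rig import manip
todo(manip.get_state(),-45,-55,.0455)
E
```

```text
pos [0.4995 0.0116 0.058 ] clk 6.15 F [ 0.44 -0.26  0.33] w -0.00029210028464464563
delta cm [-0.21  0.27  1.24] rot deg [-0.42 -0.37  0.15]
```

Request:
servo_tool(
  deltas=[-0.2, 0.3, 0.3, 0, 0, 0, 0, 0, 0.3, 0, 0, 0, 0, 0, 0.25, 0, 0, 0, 0, 0, 0.25, 0, 0, 0],
)

```text
clock: 6.55
position: [0.4963, 0.0093, 0.0464]
ee_rot: [-0.003, 0.991, -0.135, 0.004]
contact_force: [-0.4, 0.3, 0.5]
width: -0.0001
```

```bash
python3 - <<'E'
from h import *
from rig import manip
todo(manip.get_state(),-45,-55,.0455)
E
```

```text
pos [0.4963 0.0093 0.0464] clk 6.55 F [-0.45  0.34  0.48] w -7.760374070146659e-05
delta cm [ 0.04 -0.05  0.09] rot deg [-0.44 -0.35  0.12]
```

Request:
servo_tool(
  deltas=[0, 0, 0.15, 0, 0, 0],
)

```text
clock: 6.65
position: [0.4964, 0.0093, 0.0452]
ee_rot: [-0.003, 0.991, -0.135, 0.004]
contact_force: [-4.7, 1.2, 17.4]
width: -0.0
```

Request:
servo_tool(
  deltas=[0, 0, -1, 0, 0, 0, 0, 0, -3, 0, 0, 0, 0, 0, -4, 0, 0, 0, 0, 0, -2, 0, 0, 0, 0, 0, 0, 0, 0, 0],
)

```text
clock: 7.15
position: [0.496, 0.0084, 0.1488]
ee_rot: [-0.003, 0.991, -0.135, 0.003]
contact_force: [0.6, -0.6, 0.0]
width: 0.0001
```

```bash
python3 look.py a2; python3 - <<'E'
from h import *
from rig import manip,eyes
n="wrist"; c=eyes.get_calibration(n); im,d=eyes.get_image(n)
np.savez("wrist.npz",im=im,d=d,K=c["camera_matrix"],r=c["rvec"],t=c["tvec"])
todo(manip.get_state(),13,-54,.085)
im,d,K,R,t=load("wrist"); P=cloud(d,K,R,t)
L=(P[...,:2]-C)@M*1000; h=P[...,2]
m=((d>0)&(h>.0755)&(h<.083)&(abs(L[...,0]-13)<14)&(abs(L[...,1]+54)<14)).astype(np.uint8)
q=L[m>0]; print(len(q), (q.max(0)+q.min(0))/2, q.mean(0), np.ptp(q,axis=0), np.median(h[m>0]))
for ly in (152,90,18,-54,-126):
  for s in (-41,-20):
    k=(d>0)&(abs(L[...,0]-s)<2)&(abs(L[...,1]-ly)<3); print(ly,s,np.median(h[k])*1000-42 if k.any() else None)
E
```

```text
(450, 800, 3)
pos [0.4933 0.0088 0.1452] clk 7.3 F [-0.32 -0.03  0.47] w -7.969130547177168e-05
delta cm [ 6.13 -0.23  6.02] rot deg [-0.36  0.09  0.13]
409 [ 14.51452384 -56.65778158] [ 14.61770675 -55.37300896] [14.8959766  17.53750927] 0.07913874480491864
152 -41 3.877126837291499
152 -20 7.543730571204719
90 -41 8.280949733714763
90 -20 3.5924987941427204
18 -41 8.268024149566976
18 -20 3.940745207381731
-54 -41 147.8403668698355
-54 -20 7.043224628537374
-126 -41 8.312412844897125
-126 -20 3.684530519960475
```

View pics/a2.png

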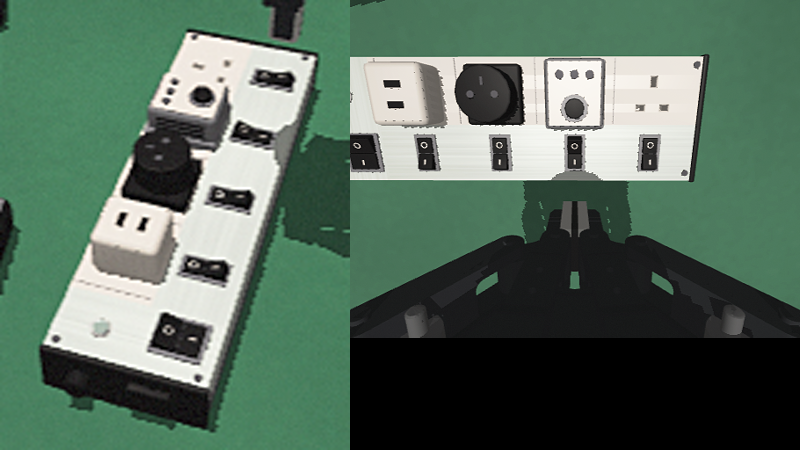

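Heights confirm it: the far halves of the master and rocker 3 now stand about 7 mm up, while rockers 1, 2 and 4 remain off. The button measures at local (14.5, -56), top at 79 mm. Moving over it.

Request:
servo_tool(
  deltas=[2.5, -0.1, 0.5, 0, 0, 0, 2.5, -0.1, 1, 0, 0, 0, 0.8, 0, 1.5, 0, 0, 0, 0, 0, 1, 0, 0, 0, 0, 0, 0, 0, 0, 0, 0, 0, 0, 0, 0, 0],
)

```text
clock: 7.9
position: [0.5442, -0.0038, 0.0949]
ee_rot: [-0.003, 0.991, -0.135, -0.009]
contact_force: [0.1, -0.3, 0.8]
width: -0.0
```

```bash
python3 - <<'E'
from h import *
from rig import manip
todo(manip.get_state(),14,-55,.075)
E
```

```text
pos [ 0.5442 -0.0038  0.0949] clk 7.9 F [ 0.06 -0.26  0.8 ] w -2.185838101020029e-05
delta cm [ 1.01 -0.01  1.97] rot deg [-0.22  1.09  0.13]
```

Request:
servo_tool(
  deltas=[1, 0, 0, 0, 1, 0, 0, 0, 0.5, 0, 0, 0, 0, 0, 0.5, 0, 0, 0, 0, 0, 0, 0, 0, 0],
)

```text
clock: 8.3
position: [0.5539, -0.0063, 0.0852]
ee_rot: [-0.002, 0.991, -0.134, 0.001]
contact_force: [-0.8, -0.7, 0.2]
width: -0.0002
```

```bash
python3 - <<'E'
from h import *
from rig import manip
todo(manip.get_state(),14,-55,.075)
E
```

```text
pos [ 0.5539 -0.0063  0.0852] clk 8.3 F [-0.81 -0.74  0.18] w -0.00017909586278420586
delta cm [-0.02  0.01  1.02] rot deg [-0.24 -0.07  0.16]
```

Request:
servo_tool(
  deltas=[0, 0, 0.4, 0, 0, 0, 0, 0, 0.25, 0, 0, 0, 0, 0, 0.2, 0, 0, 0, 0, 0, 0.15, 0, 0, 0],
)

```text
clock: 8.7
position: [0.5541, -0.0062, 0.0757]
ee_rot: [-0.002, 0.991, -0.134, 0.002]
contact_force: [0.1, 0.3, 3.2]
width: 0.0
```

Request:
servo_tool(
  deltas=[0, 0, 0.1, 0, 0, 0],
)

```text
clock: 8.8
position: [0.5541, -0.0062, 0.0749]
ee_rot: [-0.002, 0.991, -0.134, 0.002]
contact_force: [-3.4, -0.1, 8.9]
width: 0.0004
```

Request:
servo_tool(
  deltas=[0, 0, 0.1, 0, 0, 0, 0, 0, 0.05, 0, 0, 0],
)

```text
clock: 9.0
position: [0.5541, -0.0062, 0.0751]
ee_rot: [-0.002, 0.991, -0.134, 0.002]
contact_force: [-0.6, -0.2, 4.1]
width: 0.0004
```

Request:
servo_tool(
  deltas=[0, 0, -0.5, 0, 0, 0, 0, 0, -2, 0, 0, 0, 0, 0, -4, 0, 0, 0, -1.5, 0, -4, 0, 0, 0, -3, 0, -1, 0, 0, 0, -3, 0, 0, 0, 0, 0, 0, 0, 0, 0, 0, 0, 0, 0, 0, 0, 0, 0],
)

```text
clock: 9.8
position: [0.4807, 0.0137, 0.1949]
ee_rot: [-0.002, 0.991, -0.135, 0.003]
contact_force: [0.3, -0.5, 0.1]
width: -0.0002
```

```bash
python3 look.py a3; python3 - <<'E'
from h import *
from rig import manip,eyes
n="wrist"; c=eyes.get_calibration(n); im,d=eyes.get_image(n)
np.savez("wrist.npz",im=im,d=d,K=c["camera_matrix"],r=c["rvec"],t=c["tvec"])
todo(manip.get_state(),13,-54,.085)
im,d,K,R,t=load("wrist"); P=cloud(d,K,R,t)
L=(P[...,:2]-C)@M*1000; h=P[...,2]
k=(d>0)&(np.hypot(L[...,0]-14,L[...,1]+56)<4); print("button",np.median(h[k]))
k=(d>0)&(abs(L[...,0]-44)<4)&(abs(L[...,1]+54)<15); print("tester top",np.median(h[k]))
for ly in (152,90,18,-54,-126):
  for s in (-41,-20):
    k=(d>0)&(h<.1)&(abs(L[...,0]-s)<2)&(abs(L[...,1]-ly)<3); print(ly,s,np.median(h[k])*1000-42 if k.any() else None)
E
```

```text
(450, 800, 3)
pos [0.481  0.0135 0.1941] clk 9.95 F [-0.34 -0.68  0.13] w -7.893488292920493e-05
delta cm [ 7.39 -0.09 10.94] rot deg [-0.28 -0.23  0.12]
button 0.07926109799277829
tester top 0.07301575509761979
152 -41 3.871793226316676
152 -20 7.1873625710114695
90 -41 8.115997543703635
90 -20 3.8268916172664404
18 -41 8.349659267708205
18 -20 4.0059759222419515
-54 -41 3.879574583217554
-54 -20 6.791171156837024
-126 -41 8.327839420750102
-126 -20 3.846854854012271
```

View pics/a3.png

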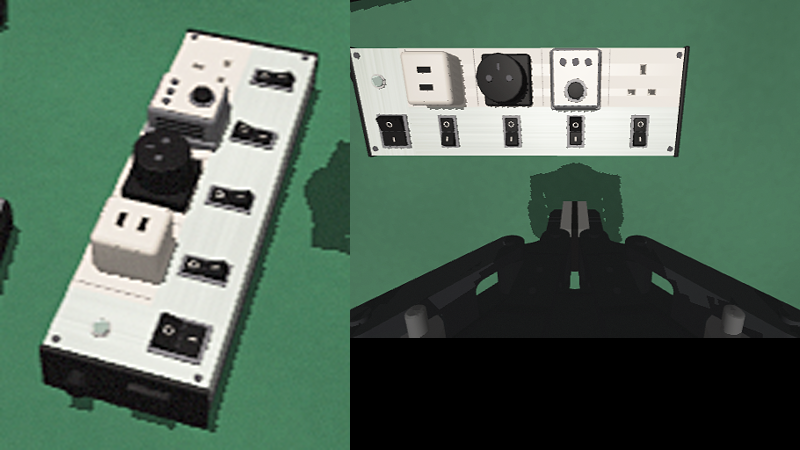

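```bash
python3 -c "
from rig import manip
print(manip.sign_off())"
```

```text
the job is handed in; nothing more can be done
None
```

The job is done and handed in at about 10 s. With closed fingertips I switched on the master rocker, then rocker 3 (the tester is in outlet 3), then pressed the tester's button and let it out.

**Presses**
- **Master:** the tip went to its stop at 45.3 mm with 13 N.
- **Rocker 3:** it reached its stop at 45.2 mm with 17 N.
- **Button:** it stopped at about 75 mm, its expected fully-in height, with a peak of 8.9 N. Commanding 1 mm further moved it no deeper, so I take it as fully in. The force had settled to 4.1 N by the end of the press.

**Last checks**
- **Rockers:** depth from the wrist camera shows the master and rocker 3 on, with their near halves about 3.9 mm over the strip's face. Rockers 1, 2 and 4 are still off, near halves about 8.2 mm up.
- **Button and plugs:** the button is back out at 79 mm. The tester, charger and adaptor look seated and unmoved.
- **Gripper:** it is clear of everything, at 0.19 m height with contact force near zero.

**Disagreements**
- The strip's right-hand end appeared 6 to 10 mm short of the stated 372 mm length. I aimed from the rockers and button as measured instead, and those agreed with the given spacings.
- The tester's top read 73 mm against the expected 72 mm, which is within the depth and calibration error.

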